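# Close a syrup sample and hold it tipped over the light pad

### The job

One of the three amber sample tubes in the wooden rack has its hinged white cap standing open: press that cap fully shut while the tube is still seated in the rack, then draw the tube straight out. Hold it up over the middle of the square light pad, about 15 cm above it, leaning about 45 degrees from upright, cap end up, so the light shines through its side, and finish while still holding it there. Leave the other tubes and everything else on the table where they are.

Things in the scene. Friction and masses are not known exactly. Their poses are not given: they have to be found in the camera images.
- tube: amber-brown rigid sample tube (about 70 g), the one whose cap stands open at the start, in any of the rack's holes. 30 mm in diameter, 106 mm tall, 116 mm with the cap shut; the top 8 mm is a white collar of the same diameter. Origin: centre of its underside, z up the tube, x to the hinge side (away from the robot, within about 40 degrees). Seated, its lower 50 mm is in the hole.
- tube_mid (a point): point on the tube's axis 58 mm above its underside, halfway up the capped tube; its z axis is the tube's
- cap (a joint): angle of the tube's white hinged cap, a disc 30 mm in diameter and 10 mm thick with a small tab that ends 39 mm from the hinge line: 0 fully shut, grows to 1.9 as it opens (1.57 = upright on the rim). Stiff hinge (0.02 N m, about 1 N at the tab): the cap stays where it is left, has no latch or spring, and stays shut when the tube is tipped.
- cap_hinge (a point): middle of the cap's hinge line, on the tube at x = +18 mm, z = 106 mm from the tube's origin; the line is parallel to the tube's y axis. The shut cap lies on its -x side, its top face 10 mm higher
- rack: wooden rack block fixed to the table, 75 (x) by 250 (y) by 60 (z) mm, origin at the centre of its underside; three vertical holes 33 mm wide and 50 mm deep (floor 10 mm above the table) at y = -80, 0, +80 mm
- light_pad: square flat light pad fixed to the table, black edge and bright white top, 170 by 170 mm, 12 mm thick, origin at the centre of its underside
- tube_b: sample tube, lighter amber, cap shut (not movable), same size and origin as the open one, in another hole of the rack
- tube_c: sample tube, dark brown, cap shut (not movable), same size and origin as the open one, in another hole of the rack
- bottle: amber bottle with a red cap, 64 mm in diameter, 190 mm tall, origin at the centre of its underside
- jar: amber jar with a brass lid, 70 mm in diameter, 100 mm tall, origin at the centre of its underside
- mug: blue mug, 76 mm in diameter, 85 mm tall, origin at the centre of its underside
- spoon: steel spoon lying flat, 200 mm long along its x axis
- wrench: wrench lying flat, 200 mm long along its x axis

How it is judged:
By the outcome, as a careful person would: the job done as asked, in the order asked, and still so for the second after the job is handed in, while the arm keeps its last pose, push and grip.
It also fails if it takes over 51 s, if anything falls off the work surface, if the arm or the gripper's body presses on something with over 40 N, if the wrist force passes 120 N, or if a joint passes its speed limit or range.

### The arm

A 6-joint arm with a two-finger parallel gripper is mounted at the origin on the work surface. World frame = base frame: x ahead of the robot, y to its left, z up, the work surface at z = 0. Lengths are in m, angles in rad, forces in N, time in s.
With the tool pointing down it reaches from about 0.275 to 0.725 m from the base axis. Payload 15.9 kg.
Tool frame: the origin (TCP) lies between the finger pads; the fingertips stand 25 mm ahead of it and the grasp point (between the pads) lies 6 mm ahead of it; z points along the fingers, y is the direction in which the jaws open and shut (so a half turn about z gives the same grasp; the last joint's range is limited). The gripper opens to 85 mm and grips with 20 to 120 N. Pads are 22 mm wide; open, the fingers measure 114 mm over their backs; the gripper's body (76 mm by 85 mm) begins 54 mm behind the grasp point. The pads swing forward as they close: fully open they stand 13 mm farther back than shut.
Start: joints at [1.273, 0.213, -0.034, 1.323, 0, 1.571], TCP at [0.147, 0.478, 0.256] pointing down, gripper open.
Joint ranges: [-2.98, 2.98], [-0.74, 1.72], [-1.14, 1.35], [-2.1, 2.04], [-1.57, 1.44], [-3.14, 3.14]. Speed limits (rad/s): [1.89, 1.89, 2.39, 2.57, 3.14, 3.14].

### API

Orientations are given as a 3x3 rotation matrix whose columns are the frame's x, y, z axes.
In Python, from cell import read_state, grab_frame, sign_off gives the robot as it stands.
- The arm moves only by the tool arm_command, never from a script. Its argument "motion" is a list of rows, each a list of 5 numbers: the shift along the tool's x, y, z in m, then the turn about the tool's z in rad, then the opening, from -1 (shut) to 1 (fully open), so that 0 is half open. A call has 1 to 20 rows; each row shifts and turns the commanded pose from where the row before left it, along the tool's axes as they then stand; what a row does not reach is not made up. A row lasts 1/8 s, in which the tool goes at most 62.5 mm and 10.7 degrees, less where a joint would pass 70% of its speed; a pose out of reach is approached as far as the arm can. A call is refused whole if a number of a shift passes 0.0625 or a number of a turn 0.188, either way. A call with a gripper value outside its range is refused whole. The fingers move at their own pace and stop on an object; "force" is the grip in N (left out, the last holds). Time passes only in rows, so rows that do not move let the fingers close. It gives the time, the measured TCP pose, the force and the opening at its end, in the units of the state.
- read_state(): the state, without advancing time (a new reading comes with each control period).
- grab_frame(name): name is "side" or "top" or "wrist"; returns a dict with "pixels" (480x640x3 uint8, blue, green, red), "intrinsics" (3x3 intrinsics, pixels), "rvec" (rotation vector, rad) and "tvec" (3), from world to camera coordinates, as OpenCV has them. Camera axes: x right, y down, z forward; pixel columns grow to the right and rows downward; lengths in m; the calibration is good to about 2 mm. A picture is of the moment at which its call begins. There is no depth.
- sign_off(): hands the job in, once; it reports no verdict.
The state is a dict: "clock": time; "joint_positions": joint angles; "joint_vel": joint speeds; "joint_torque": joint torques, N m; "eef_pos": TCP position; "tool_rot": TCP orientation; "contact_force": force on the tool from outside, world axes, zero at the start; "wrist_torque": the same for the moment, N m; "finger_gap": finger opening in m.
Only numpy, scipy, OpenCV 4.12 (cv2) and the standard library are available. Lean on these libraries where they do the work, as an engineer would, in place of code of your own. Each camera call takes 0.05 s, during which the arm holds its last target.

## Working session

There is one attempt and no reset: what is moved stays moved. The work goes in short steps, Python scripts to look and compute and a tool call to move; the robot and the scene stay as the last step left them, time stands still between calls to the robot, and variables do not carry over. Pictures are saved under pics/ and viewed, and the job is handed in when it is done.

Besides the shell and the picture viewer there is one more tool, called after ">>>" by a JSON object that holds its "api" and its "payload". arm_command: Moves the arm, as the interface text tells. Its arguments: {"type":"object","properties":{"motion":{"type":"array","items":{"type":"array","items":{"type":"number"}}},"force":{"type":"number"}},"required":["motion"]}

```bash
ls; mkdir -p pics; cat > h.py <<'E'
import numpy as np, cv2
from cell import read_state, grab_frame, sign_off
def cam(f):
    R=cv2.Rodrigues(np.array(f["rvec"],float))[0]; t=np.array(f["tvec"],float).ravel(); K=np.array(f["intrinsics"],float)
    return K,R,t
def ray(f,u,v):
    K,R,t=cam(f); d=R.T@np.linalg.solve(K,[u,v,1.]); return -R.T@t, d/np.linalg.norm(d)
def onz(f,u,v,z):
    o,d=ray(f,u,v); return o+d*(z-o[2])/d[2]
def proj(f,p):
    K,R,t=cam(f); q=K@(R@np.array(p,float)+t); return q[:2]/q[2]
def tri(f1,p1,f2,p2):
    o1,d1=ray(f1,*p1);o2,d2=ray(f2,*p2)
    s=np.linalg.lstsq(np.c_[d1,-d2],o2-o1,rcond=None)[0]
    a=o1+s[0]*d1;b=o2+s[1]*d2
    return (a+b)/2,np.linalg.norm(a-b)
E
python3 - <<'E'
from h import *
import pickle
for n in ["side","top","wrist"]:
    f=grab_frame(n); cv2.imwrite(f"pics/{n}0.png",f["pixels"]); pickle.dump(f,open(f"{n}0.pkl","wb"))
    K,R,t=cam(f); print(n,-R.T@t,R[2],K[0,0])
print(read_state())
E
```

```text
pics
side [ 0.38794331 -0.82124982  0.89828173] [ 0.12917093  0.71287027 -0.68929736] 494.4224127424437
top [0.47098515 0.01002453 1.3827155 ] [ 0.06185178 -0.02536256 -0.99776305] 543.3890313471701
wrist [0.08035779 0.49869158 0.37225753] [ 0.25868272 -0.08047326 -0.96260444] 345.37387903059704
{'clock': 0.15, 'joint_positions': array([ 1.27301162e+00,  2.13265145e-01, -3.48687372e-02,  1.32348824e+00,
        1.21852779e-06,  1.57078209e+00]), 'joint_vel': array([-1.08574465e-03, -1.11240155e-03,  3.11492009e-03, -5.04171698e-05,
       -2.12135994e-03,  1.82476915e-04]), 'joint_torque': array([-3.31330149e-03, -6.86407471e+01,  4.87243831e+01,  1.32663996e-02,
       -1.50614492e-04, -3.63542983e-05]), 'eef_pos': array([0.14663622, 0.4777827 , 0.25593717]), 'tool_rot': array([[-9.55992985e-01,  2.93389423e-01, -2.43456715e-04],
       [ 2.93389524e-01,  9.55992659e-01, -7.89096446e-04],
       [ 1.23028184e-06, -8.25798317e-04, -9.99999659e-01]]), 'contact_force': array([ 0.14723649, -0.02430407,  0.17785475]), 'wrist_torque': array([-0.02387196,  0.06431574, -0.00606868]), 'finger_gap': 0.08507041409345369}
```

View pics/side0.png

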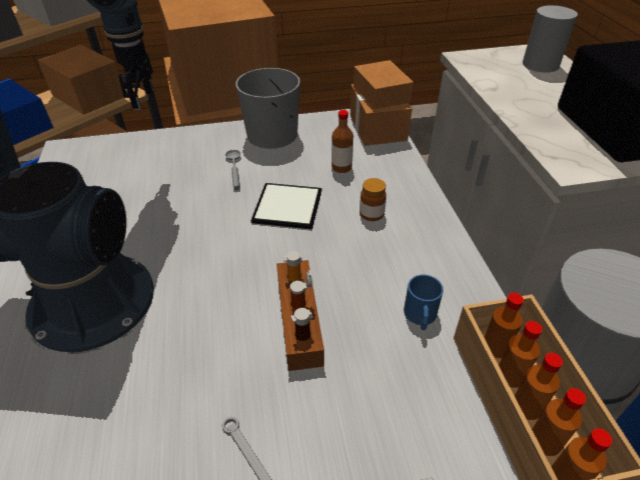

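View pics/top0.png

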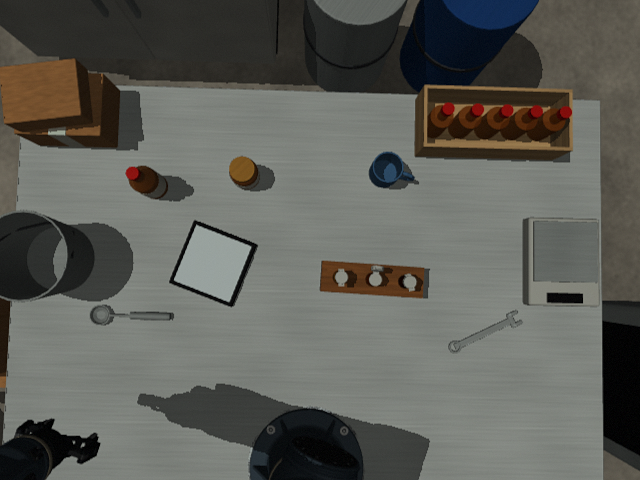

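```bash
python3 - <<'E'
from h import *
import pickle
s=pickle.load(open("side0.pkl","rb"));t=pickle.load(open("top0.pkl","rb"))
a=cv2.resize(s["pixels"][235:375,260:340],None,fx=5,fy=5,interpolation=cv2.INTER_CUBIC)[:600]
b=cv2.resize(t["pixels"][250:310,310:440],None,fx=6,fy=6,interpolation=cv2.INTER_CUBIC)
cv2.imwrite("pics/a1.png",a);cv2.imwrite("pics/b1.png",b)
print(proj(t,read_state()["eef_pos"]),proj(t,[0,0,0]),proj(s,[0,0,0]))
E
```

```text
[ 69.70655095 432.08419576] [305.80879304 465.28670516] [ 91.56355381 299.99789686]
```

View pics/a1.png

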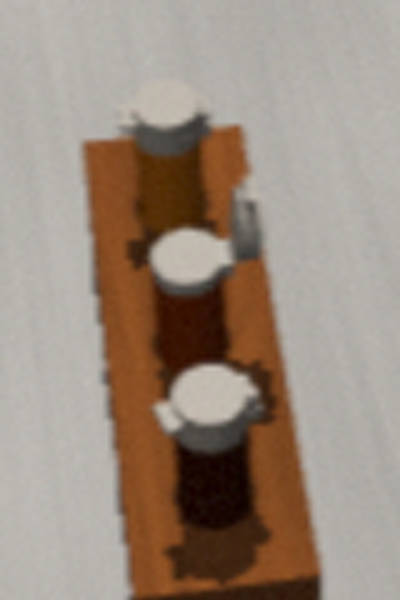

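View pics/b1.png

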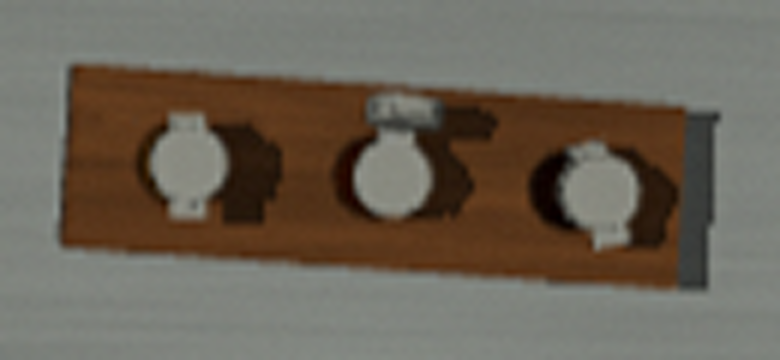

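View pics/wrist0.png

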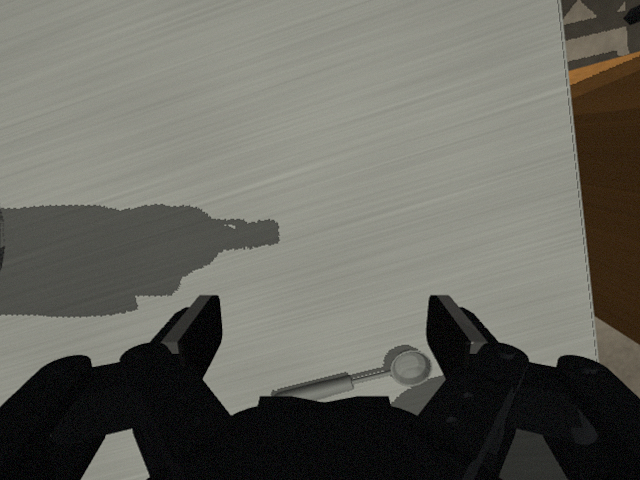

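```bash
cat > meas.py <<'E'
from h import *
import pickle
s=pickle.load(open("side0.pkl","rb"));t=pickle.load(open("top0.pkl","rb"))
for n,(u,v) in dict(c1=(70,65),c2=(685,105),c3=(680,290),c4=(60,247)).items():
    print(n,onz(t,310+(u+.5)/6-.5,250+(v+.5)/6-.5,.06))
# wood mask, min area rect
hsv=cv2.cvtColor(t["pixels"],cv2.COLOR_BGR2HSV)
roi=np.zeros(hsv.shape[:2],np.uint8);roi[250:310,310:440]=255
m=cv2.bitwise_and(cv2.inRange(hsv,(0,90,20),(25,255,255)),roi)
c=max(cv2.findContours(m,0,2)[0],key=cv2.contourArea)
r=cv2.minAreaRect(c);print(r)
P=np.array([onz(t,*p,.06) for p in cv2.boxPoints(r)]);print(P[:,:2],P.mean(0),[np.linalg.norm(P[i]-P[i-1]) for i in range(4)])
# light pad: dark edge+white
hsv2=t["pixels"].astype(int)
g=cv2.cvtColor(t["pixels"],cv2.COLOR_BGR2GRAY)
m=cv2.inRange(g,0,45);roi[:]=0;roi[210:315,160:265]=255;m&=roi
c=max(cv2.findContours(m,0,2)[0],key=cv2.contourArea);r=cv2.minAreaRect(c)
P=np.array([onz(t,*p,.012) for p in cv2.boxPoints(r)]);print("pad",P[:,:2],P.mean(0),[np.linalg.norm(P[i]-P[i-1]) for i in range(4)])
for n,(u,v),z in [("b",(188,165),.126),("open",(393,178),.116),("capopen",(403,110),.13),("c",(600,193),.126)]:
    print(n,onz(t,310+(u+.5)/6-.5,250+(v+.5)/6-.5,z))
# side view rim centre & open cap
p=lambda u,v:(260+(u+.5)/5-.5,235+(v+.5)/5-.5)
q=lambda u,v:(310+(u+.5)/6-.5,250+(v+.5)/6-.5)
print("rim",tri(s,p(187,255),t,q(393,178)))
print("side rim on .116",onz(s,*p(187,255),.116))
print("tab",onz(s,*p(247,183),.15))
for k in [("bottle",(0,0))]:pass
E
python3 meas.py
```

```text
c1 [ 0.50820488 -0.02598258  0.06      ]
c2 [ 0.49741671 -0.27699228  0.06      ]
c3 [ 0.42231452 -0.27566688  0.06      ]
c4 [ 0.43455288 -0.0234952   0.06      ]
((371.9106750488281, 279.04559326171875), (102.61831665039062, 30.238515853881836), 3.945185899734497)
[[ 0.43492315 -0.02372898]
 [ 0.50819508 -0.02723338]
 [ 0.49643823 -0.27795658]
 [ 0.42289673 -0.27355789]] [ 0.4656133  -0.15061921  0.06      ] [np.float64(0.2501182145051404), np.float64(0.07335568415099582), np.float64(0.25099869843742884), np.float64(0.07367293387957956)]
pad [[0.44762736 0.35284941]
 [0.60696357 0.29594769]
 [0.54657995 0.13478629]
 [0.38770153 0.19303317]] [0.4972181  0.24415414 0.012     ] [np.float64(0.1706819632968342), np.float64(0.16919170826232238), np.float64(0.17210223682457906), np.float64(0.16921894373254273)]
b [ 0.46884433 -0.07045849  0.126     ]
open [ 0.4654717  -0.15098884  0.116     ]
capopen [ 0.49173283 -0.1526768   0.13      ]
c [ 0.46142221 -0.2299897   0.126     ]
rim (array([ 0.46574744, -0.15083377,  0.11744675]), np.float64(0.0005419375249222595))
side rim on .116 [ 0.46616179 -0.14961808  0.116     ]
tab [ 0.49297627 -0.14537959  0.15      ]
```

>>> {"api": "arm_command", "payload": {"motion": [[0,0,0,-0.126,-1],[0,0,0,-0.126,-1],[-0.03,-0.0436,0,0,-1],[-0.03,-0.0436,0,0,-1],[-0.03,-0.0436,0,0,-1],[-0.03,-0.0436,0,0,-1],[-0.03,-0.0436,0,0,-1],[-0.03,-0.0436,0,0,-1],[-0.03,-0.0436,0,0,-1],[-0.03,-0.0436,0,0,-1],[-0.03,-0.0436,0,0,-1],[-0.03,-0.0436,0,0,-1],[-0.03,-0.0436,0,0,-1],[-0.03,-0.0436,0,0,-1],[-0.03,-0.0436,0,0,-1],[-0.03,-0.0436,0,0,-1],[0,0,0,0,-1]], "force": 30}}

```text
clock: 2.28
eef_pos: [0.5391, -0.1536, 0.255]
tool_rot: [[-0.999, 0.049, -0.001], [0.049, 0.999, 0.0], [0.001, -0.0, -1.0]]
contact_force: [-0.6, -0.2, -0.2]
finger_gap: 0.0001
```

```bash
python3 - <<'E'
from h import *
f=grab_frame("wrist");cv2.imwrite("pics/w2.png",f["pixels"]);s=read_state();print(s["eef_pos"],s["tool_rot"].round(4),s["finger_gap"],s["clock"])
E
```

```text
[ 0.5383992  -0.15206892  0.25533081] [[-9.989e-01  4.780e-02 -1.500e-03]
 [ 4.780e-02  9.989e-01  5.000e-04]
 [ 1.500e-03  4.000e-04 -1.000e+00]] 6.149197693161235e-05 2.325
```

View pics/w2.png

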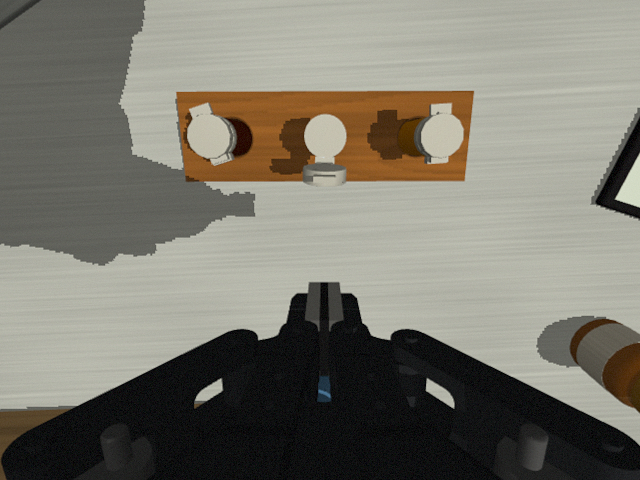

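>>> {"api": "arm_command", "payload": {"motion": [[0,0,0.03,0,-1],[0,0,0.03,0,-1],[0,0,0.032,0,-1],[0,0,0,0,-1],[0.012,0,0,0,-1],[0.012,0,0,0,-1],[0.012,0,0,0,-1],[0.012,0,0,0,-1],[0.012,0,0,0,-1],[0.012,0,0,0,-1],[0,0,0,0,-1]]}}

```text
clock: 3.7
eef_pos: [0.4655, -0.1477, 0.1644]
tool_rot: [[-0.999, 0.046, -0.0], [0.046, 0.999, 0.0], [0.0, 0.0, -1.0]]
contact_force: [0.0, 0.1, 0.5]
finger_gap: 0.0
```

```bash
python3 - <<'E'
from h import *
f=grab_frame("side");cv2.imwrite("pics/s3.png",cv2.resize(f["pixels"][200:380,220:420],None,fx=3,fy=3));f=grab_frame("wrist");cv2.imwrite("pics/w3.png",f["pixels"]);s=read_state();print(s["eef_pos"],s["contact_force"],s["clock"])
E
```

```text
[ 0.46642234 -0.14774872  0.1643468 ] [-0.23496618 -0.86323046  0.62162368] 3.8
```

View pics/s3.png

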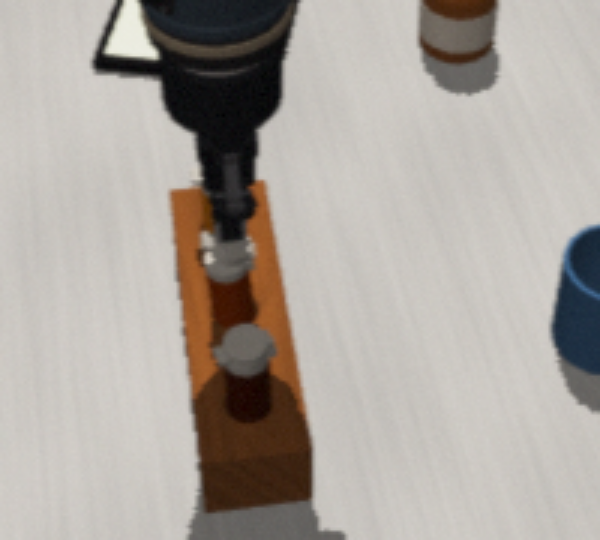

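View pics/w3.png

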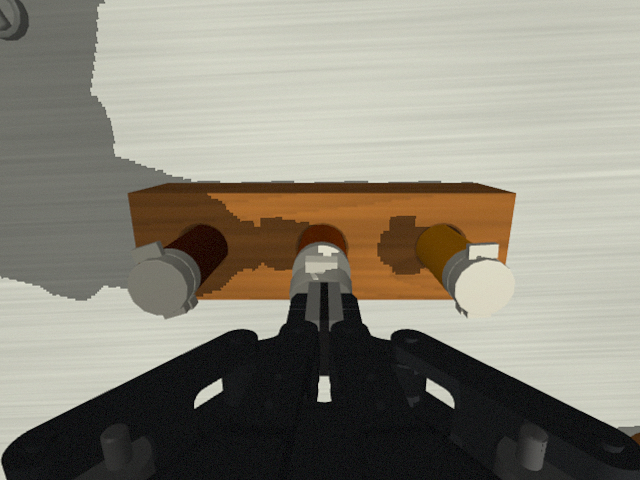

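>>> {"api": "arm_command", "payload": {"motion": [[0.004,0,0.004,0,-1],[0,-0.002,0.004,0,-1],[0,0,0.003,0,-1],[0,0,0.002,0,-1],[0,0,0.0,0,-1]]}}

```text
clock: 4.42
eef_pos: [0.4626, -0.1496, 0.1514]
tool_rot: [[-0.999, 0.046, 0.0], [0.046, 0.999, -0.0], [-0.0, 0.0, -1.0]]
contact_force: [0.5, -0.4, 1.5]
finger_gap: -0.0003
```

>>> {"api": "arm_command", "payload": {"motion": [[0,0,0.001,0,-1],[0,0,0.001,0,-1],[0,0,0.0,0,-1]]}}

```text
clock: 4.8
eef_pos: [0.4636, -0.1497, 0.1508]
tool_rot: [[-0.999, 0.046, 0.003], [0.046, 0.999, -0.001], [-0.003, -0.0, -1.0]]
contact_force: [-0.4, 2.8, 22.2]
finger_gap: 0.0
```

>>> {"api": "arm_command", "payload": {"motion": [[0,0,-0.02,0,-1],[0,0,-0.04,0,-1],[0.0,0,-0.02,0,0.3],[0,0,0,0,0.3],[0,0,0,0,0.3]]}}

```text
clock: 5.42
eef_pos: [0.462, -0.1494, 0.2284]
tool_rot: [[-0.999, 0.046, -0.001], [0.046, 0.999, 0.0], [0.001, 0.0, -1.0]]
contact_force: [0.6, -0.5, -0.4]
finger_gap: 0.0542
```

```bash
python3 - <<'E'
from h import *
f=grab_frame("side");cv2.imwrite("pics/s4.png",cv2.resize(f["pixels"][230:380,250:350],None,fx=4,fy=4));f=grab_frame("wrist");cv2.imwrite("pics/w4.png",f["pixels"]);s=read_state();print(s["eef_pos"],s["contact_force"],s["clock"],s["finger_gap"])
E
```

```text
[ 0.46180718 -0.14935901  0.22823488] [-0.57682354 -0.43457562  0.31178605] 5.525 0.05561249417870255
```

View pics/s4.png

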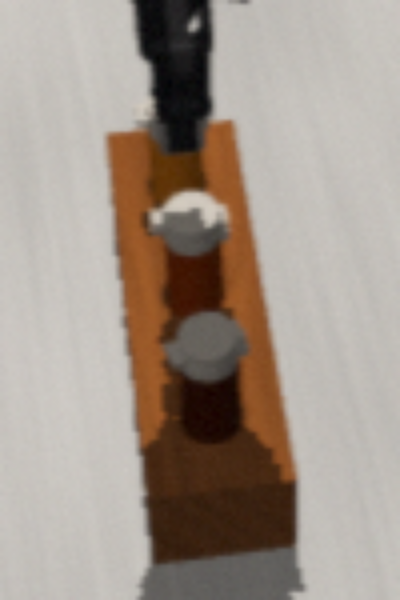

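View pics/w4.png

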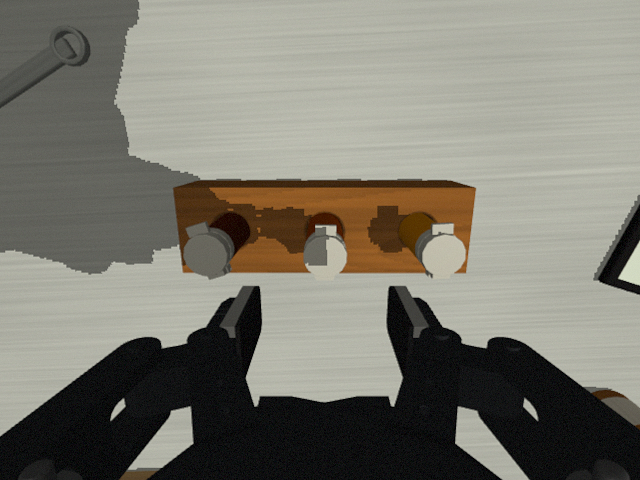

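>>> {"api": "arm_command", "payload": {"motion": [[-0.0037,-0.0013,0.03,0,0.3],[0,0,0.04,0,0.3],[0,0,0.04,0,0.3],[0,0,0.022,0,0.3],[0,0,0,0,0.3],[0,0,0,0,-1],[0,0,0,0,-1],[0,0,0,0,-1],[0,0,0,0,-1],[0,0,0,0,-1]], "force": 30}}

```text
clock: 6.78
eef_pos: [0.4664, -0.151, 0.0982]
tool_rot: [[-0.999, 0.046, 0.001], [0.046, 0.999, -0.0], [-0.001, 0.0, -1.0]]
contact_force: [-1.8, 3.0, 8.1]
finger_gap: 0.0297
```

>>> {"api": "arm_command", "payload": {"motion": [[0,0,-0.01,0,-1],[0,0,-0.02,0,-1],[0,0,-0.02,0,-1],[0,0,-0.02,0,-1],[0,0,-0.02,0,-1],[0,0,0,0,-1]]}}

```text
clock: 7.52
eef_pos: [0.4668, -0.1514, 0.1891]
tool_rot: [[-0.999, 0.046, 0.003], [0.046, 0.999, -0.001], [-0.003, -0.001, -1.0]]
contact_force: [-0.1, -0.3, -1.2]
finger_gap: 0.0294
```

```bash
python3 - <<'E'
from h import *
f=grab_frame("side");cv2.imwrite("pics/s5.png",cv2.resize(f["pixels"][180:380,220:370],None,fx=3,fy=3,interpolation=2));f=grab_frame("wrist");cv2.imwrite("pics/w5.png",f["pixels"]);s=read_state();print(s["eef_pos"],s["contact_force"],s["clock"],s["finger_gap"])
E
```

```text
[ 0.46593069 -0.15105476  0.1871905 ] [ 0.33769864 -0.54244076 -1.01757869] 7.625 0.02922818639242602
```

View pics/s5.png

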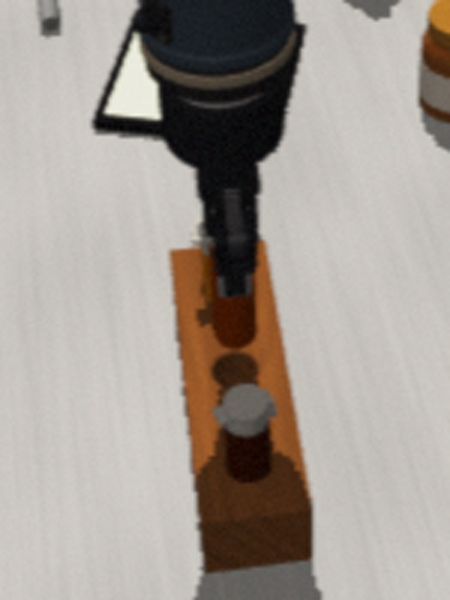

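View pics/w5.png

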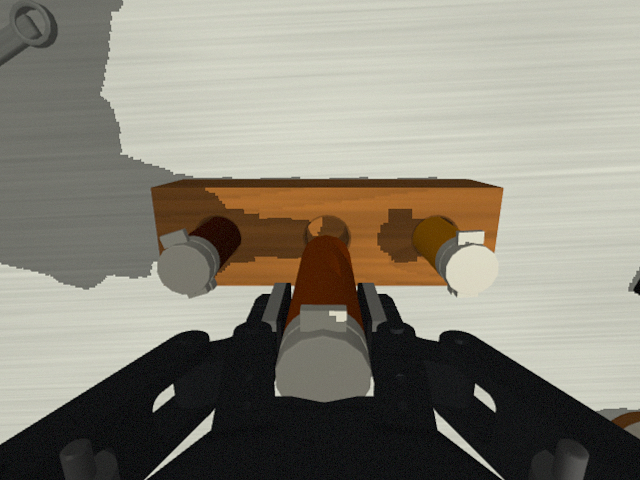

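>>> {"api": "arm_command", "payload": {"motion": [[0.04,0,0,0,-1],[0.04,0,0,0,-1],[0.02,0.0,0.02,0,-1],[0,0.004,0.03,0,-1],[0,0,0.021,0,-1],[0,0,0,0,-1],[0,0,0,0,-1]], "force": 20}}

```text
clock: 8.5
eef_pos: [0.3664, -0.1425, 0.1167]
tool_rot: [[-0.999, 0.046, 0.0], [0.046, 0.999, -0.0], [-0.0, -0.0, -1.0]]
contact_force: [-0.1, -1.3, -0.3]
finger_gap: 0.0294
```

```bash
python3 - <<'E'
from h import *
f=grab_frame("side");cv2.imwrite("pics/s6.png",cv2.resize(f["pixels"][180:380,220:370],None,fx=3,fy=3,interpolation=2));s=read_state();print(s["eef_pos"],s["contact_force"],s["clock"],s["finger_gap"])
E
```

```text
[ 0.36663323 -0.14260606  0.11698339] [-0.24391197 -0.61455048 -0.98778474] 8.55 0.029264667363211167
```

View pics/s6.png

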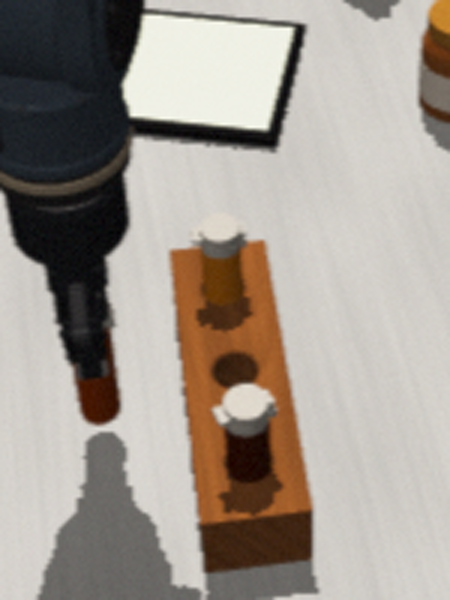

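>>> {"api": "arm_command", "payload": {"motion": [[-0.02,0,0,0,-1],[-0.02,0,0,0,-1],[-0.005,0,0,0,-1],[-0.005,0,0,0,-1],[-0.005,0,0,0,-1],[-0.005,0,0,0,-1],[-0.005,0,0,0,-1],[0,0,0,0,-1]], "force": 20}}

```text
clock: 9.55
eef_pos: [0.4302, -0.1453, 0.1163]
tool_rot: [[-0.999, 0.046, -0.001], [0.046, 0.999, 0.0], [0.001, 0.0, -1.0]]
contact_force: [-3.7, 0.6, 2.7]
finger_gap: 0.0292
```

```bash
python3 - <<'E'
from h import *
f=grab_frame("side");cv2.imwrite("pics/s7.png",cv2.resize(f["pixels"][180:380,220:370],None,fx=3,fy=3,interpolation=2));s=read_state();print(s["eef_pos"],s["contact_force"],s["clock"],s["finger_gap"])
E
```

```text
[ 0.43018701 -0.14525933  0.11634098] [-4.69520414  0.45984703  2.35126168] 9.6 0.029489803473997548
```

View pics/s7.png

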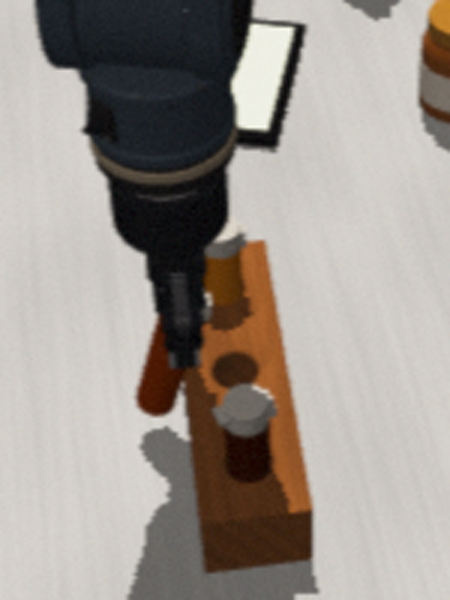

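>>> {"api": "arm_command", "payload": {"motion": [[-0.005,0,0,0,-1],[-0.005,0,0,0,-1],[-0.005,0,0,0,-1],[-0.005,0,0,0,-1],[-0.005,0,0,0,-1],[-0.002,0,0,0,-1],[0,0,0,0,-1],[0,0,0,0,-1]], "force": 20}}

```text
clock: 10.6
eef_pos: [0.4582, -0.1467, 0.1165]
tool_rot: [[-0.999, 0.046, 0.0], [0.046, 0.999, -0.0], [-0.0, -0.0, -1.0]]
contact_force: [-3.0, 0.5, 1.5]
finger_gap: 0.0293
```

```bash
python3 - <<'E'
from h import *
f=grab_frame("side");cv2.imwrite("pics/s8.png",cv2.resize(f["pixels"][180:380,220:370],None,fx=3,fy=3,interpolation=2));s=read_state();print(s["eef_pos"],s["contact_force"],s["clock"],s["finger_gap"])
E
```

```text
[ 0.45815368 -0.14667245  0.11641044] [-2.59403613  1.11856497  1.03927318] 10.65 0.029414968978381355
```

View pics/s8.png

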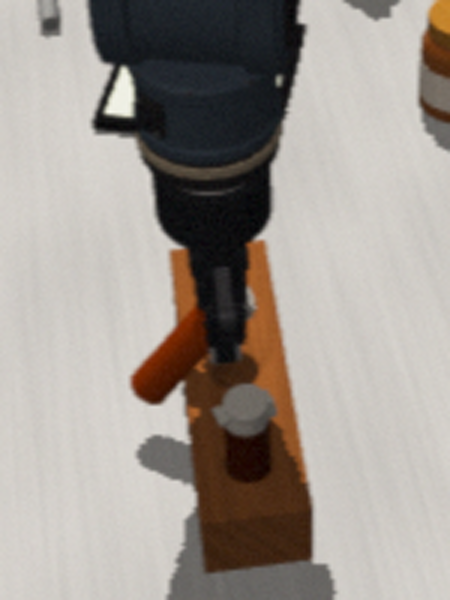

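>>> {"api": "arm_command", "payload": {"motion": [[0,0,0,0,-1],[0,0,0,0,-1],[0,0,-0.02,0,-1],[0,0,-0.035,0,-1],[0,0,-0.035,0,-1],[0,0,-0.034,0,-1],[0,0,0,0,-1],[-0.0037,0.0393,0,0,-1],[-0.0037,0.0393,0,0,-1],[-0.0037,0.0393,0,0,-1],[-0.0037,0.0393,0,0,-1],[-0.0037,0.0393,0,0,-1],[-0.0037,0.0393,0,0,-1],[-0.0037,0.0393,0,0,-1],[-0.0037,0.0393,0,0,-1],[-0.0037,0.0393,0,0,-1],[-0.0037,0.0393,0,0,-1],[0,0,0.02,0,-1],[0,0,0.02,0,-1],[0,0,0,0,-1]], "force": 60}}

```text
clock: 13.15
eef_pos: [0.5122, 0.244, 0.1984]
tool_rot: [[-0.999, 0.046, -0.003], [0.046, 0.999, -0.001], [0.003, -0.001, -1.0]]
contact_force: [0.4, 0.1, 0.3]
finger_gap: 0.0285
```

```bash
python3 - <<'E'
from h import *
import pickle
for n in ["side","top","wrist"]:
    f=grab_frame(n); cv2.imwrite(f"pics/{n}9.png",f["pixels"]); pickle.dump(f,open(f"{n}9.pkl","wb"))
s=read_state();print(s["eef_pos"],s["contact_force"],s["clock"],s["finger_gap"])
S=pickle.load(open("side9.pkl","rb"));print(proj(S,s["eef_pos"]))
cv2.imwrite("pics/s9z.png",cv2.resize(S["pixels"][90:240,220:380],None,fx=4,fy=4,interpolation=2))
E
```

```text
[0.51338021 0.24431657 0.20087814] [-0.83559523 -0.38884197 -1.33426911] 13.3 0.02846641695696658
[289.55310675 145.19066378]
```

View pics/s9z.png

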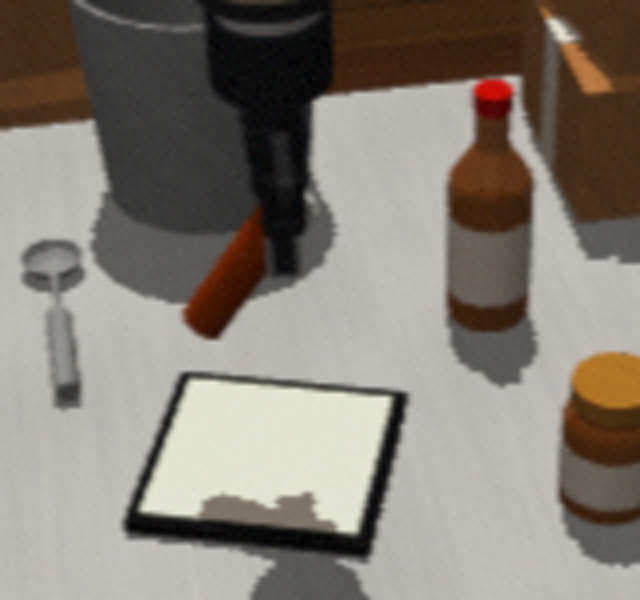

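View pics/top9.png

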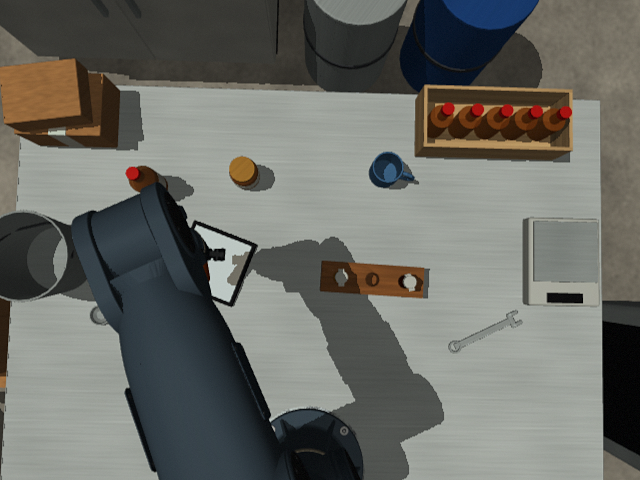

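View pics/wrist9.png

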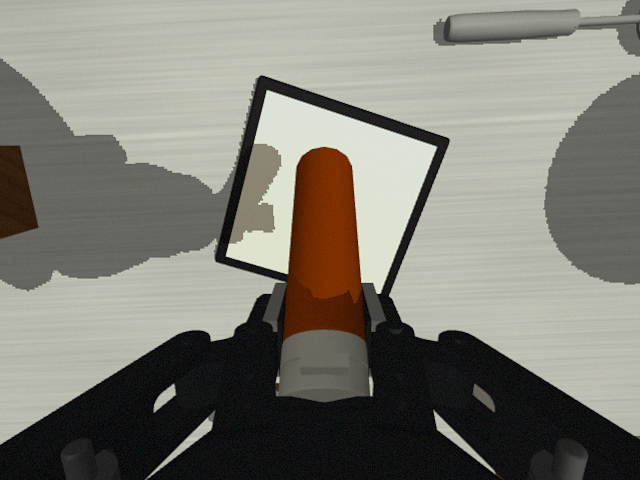

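```bash
cat > tilt.py <<'E'
from h import *
import pickle,sys
k=sys.argv[1]
S=pickle.load(open(f"side{k}.pkl","rb"));W=pickle.load(open(f"wrist{k}.pkl","rb"))
st=read_state();R=st["tool_rot"];g=st["eef_pos"]+.006*R[:,2];n=R[:,1]
def onpl(f,p):
    o,d=ray(f,*p);return o+d*((g-o)@n)/(d@n)
c0=proj(S,g)
hsv=cv2.cvtColor(S["pixels"],cv2.COLOR_BGR2HSV)
m=cv2.inRange(hsv,(0,150,40),(15,255,255))
roi=np.zeros_like(m);roi[int(c0[1])-15:int(c0[1])+50,int(c0[0])-45:int(c0[0])+3]=255;m&=roi
c=max(cv2.findContours(m,0,1)[0],key=cv2.contourArea);x=cv2.boundingRect(c);print(x,cv2.contourArea(c))
mm=np.zeros_like(m);cv2.drawContours(mm,[c],-1,255,-1)
r=cv2.minAreaRect(c);print(r)
bx=cv2.boxPoints(r)
# two mid-points of the long axis
e=[(bx[i]+bx[(i+1)%4])/2 for i in range(4)]
L=[np.linalg.norm(bx[i]-bx[(i+1)%4]) for i in range(4)]
i=int(np.argmin(L[:2]));a,b=e[i],e[(i+2)%4]
A,B=onpl(S,a),onpl(S,b);
if A[2]<B[2]:A,B=B,A
print("hi",A,"lo",B);d=A-B;X=-R[:,0]
print("side tilt from midline",np.degrees(np.arctan2(d@X,d[2])),"bottom-to-grasp",np.linalg.norm(g-B),"tilt grasp-bottom",np.degrees(np.arctan2((g-B)@X,(g-B)[2])))
print("grasp",g)
# predicted lines
for th in (35,40,45,50,55):
    t=np.radians(th);ax=np.sin(t)*X+np.cos(t)*np.array([0,0,1]);
    p,q=proj(S,g-.03*ax),proj(S,g-.08*ax);w=proj(W,g-.08*ax-.0*ax+.015*(np.cos(t)*-X+np.sin(t)*np.array([0,0,1])))
    pd=q-p
    print(th,"img angle",np.degrees(np.arctan2(pd[1],pd[0])),"bottom",q,"wrist bottom upper edge",w)
pd=(b-a) if b[1]>a[1] else a-b;print("meas img angle",np.degrees(np.arctan2(pd[1],pd[0])))
E
python3 tilt.py 9
```

```text
(266, 142, 20, 32) 269.0
((278.4217529296875, 157.97744750976562), (10.97005844116211, 33.78571701049805), 34.508522033691406)
hi [0.50958692 0.24448959 0.20464065] lo [0.45491785 0.24703763 0.12412516]
side tilt from midline 34.23127815749128 bottom-to-grasp 0.09182433272947495 tilt grasp-bottom 39.621768517974985
grasp [0.51338435 0.24431881 0.19487814]
35 img angle 125.50087720495085 bottom [273.50100549 169.85680551] wrist bottom upper edge [322.5701005  166.36517386]
40 img angle 130.48830874712345 bottom [271.28229068 168.72835621] wrist bottom upper edge [322.51476971 157.1805149 ]
45 img angle 135.3366929945467 bottom [269.18751611 167.43399037] wrist bottom upper edge [322.45468034 148.34096825]
50 img angle 140.0559626885248 bottom [267.23245885 165.98135156] wrist bottom upper edge [322.38945411 139.92398799]
55 img angle 144.65871819689076 bottom [265.43227407 164.37926188] wrist bottom upper edge [322.31868925 132.02679364]
meas img angle 124.50849
```

```bash
cat > edge.py <<'E'
from h import *
import pickle,sys
k=sys.argv[1]
S=pickle.load(open(f"side{k}.pkl","rb"));W=pickle.load(open(f"wrist{k}.pkl","rb"))
st=read_state();R=st["tool_rot"];g=st["eef_pos"]+.006*R[:,2];X=-R[:,0];Z=np.array([0,0,1.]);Y=R[:,1]
c0=proj(S,g).astype(int)
hsv=cv2.cvtColor(S["pixels"],cv2.COLOR_BGR2HSV)
m=cv2.inRange(hsv,(0,150,40),(15,255,255));roi=np.zeros_like(m);roi[c0[1]-15:c0[1]+50,c0[0]-45:c0[0]+3]=255;m&=roi
for v in range(480):
    u=np.where(m[v])[0]
    if len(u):print(v,u.min(),u.max(),end=" | ")
print()
def sil(f,th,L):
    """tangent lines of the cylinder r=15mm as seen by the camera: left/right silhouette image points at s=.03 and s=L"""
    ax=np.sin(th)*X+np.cos(th)*Z;o=-cam(f)[1].T@cam(f)[2]
    out=[]
    for s in (.04,L-.003):
        c=g-s*ax;w=o-c;w-=w@ax*ax;D=np.linalg.norm(w);w/=D;p=np.cross(ax,w);al=np.arccos(.015/D)
        out.append([proj(f,c+.015*(np.cos(al)*w+sg*np.sin(al)*p)) for sg in(-1,1)])
    return np.array(out)
for th in (35,40,45,50):
    a=sil(S,np.radians(th),.08);d=a[1]-a[0];print(th,"img angles of both edges",np.degrees(np.arctan2(d[:,1],d[:,0])),a.round(1).tolist())
E
python3 edge.py 9
```

```text
142 284 285 | 143 283 285 | 144 282 285 | 145 281 284 | 146 280 285 | 147 280 285 | 148 279 285 | 149 279 285 | 150 278 285 | 151 277 285 | 152 277 285 | 153 276 285 | 154 275 285 | 155 274 285 | 156 274 285 | 157 273 285 | 158 272 285 | 159 272 284 | 160 271 283 | 161 270 283 | 162 269 282 | 163 269 281 | 164 268 280 | 165 268 279 | 166 267 278 | 167 266 278 | 168 266 277 | 169 267 276 | 170 267 276 | 171 268 275 | 172 269 274 | 173 271 273 | 
35 img angles of both edges [125.11650621 125.88398173] [[[276.7, 155.3], [286.2, 162.2]], [[269.4, 165.7], [278.7, 172.4]]]
40 img angles of both edges [130.14100575 130.83438033] [[[275.9, 154.3], [284.7, 162.0]], [[267.5, 164.2], [276.3, 171.8]]]
45 img angles of both edges [135.0281046  135.64411937] [[[275.2, 153.2], [283.4, 161.7]], [[265.8, 162.5], [274.0, 170.9]]]
50 img angles of both edges [139.7873315  140.32353183] [[[274.5, 152.1], [282.1, 161.3]], [[264.3, 160.8], [271.8, 169.8]]]
```

>>> {"api": "arm_command", "payload": {"motion": [[0,0,0,0,-1],[0,0,0,0,-1],[0,0,0,0,-1],[0,0,0,0,-1],[0,0,0,0,-1],[0,0,0,0,-1],[0,0,0,0,-1],[0,0,0,0,-1]], "force": 60}}

```text
clock: 14.3
eef_pos: [0.5131, 0.2443, 0.2003]
tool_rot: [[-0.999, 0.046, 0.0], [0.046, 0.999, 0.0], [-0.0, 0.0, -1.0]]
contact_force: [0.1, -0.6, -0.5]
finger_gap: 0.0287
```

```bash
cat > snap.py <<'E'
from h import *
import pickle,sys
for n in ["side","wrist"]:
    f=grab_frame(n); cv2.imwrite(f"pics/{n}{sys.argv[1]}.png",f["pixels"]); pickle.dump(f,open(f"{n}{sys.argv[1]}.pkl","wb"))
s=read_state();print(s["eef_pos"],s["clock"])
E
python3 snap.py 10; python3 edge.py 10
```

```text
[0.51309748 0.24426534 0.20029261] 14.4
140 285 285 | 141 284 285 | 142 283 285 | 143 283 285 | 144 282 285 | 145 281 285 | 146 281 285 | 147 279 285 | 148 279 285 | 149 278 285 | 150 278 285 | 151 277 285 | 152 276 285 | 153 276 285 | 154 275 285 | 155 274 286 | 156 274 286 | 157 273 285 | 158 272 285 | 159 271 284 | 160 271 283 | 161 270 282 | 162 269 282 | 163 269 281 | 164 268 280 | 165 267 279 | 166 267 278 | 167 267 278 | 168 267 277 | 169 267 276 | 170 268 275 | 171 269 275 | 172 270 274 | 
35 img angles of both edges [125.1294319  125.89633099] [[[276.6, 155.5], [286.1, 162.4]], [[269.3, 165.9], [278.6, 172.6]]]
40 img angles of both edges [130.1570226  130.84974165] [[[275.8, 154.5], [284.6, 162.2]], [[267.5, 164.4], [276.2, 172.0]]]
45 img angles of both edges [135.04684154 135.66213547] [[[275.1, 153.4], [283.3, 161.9]], [[265.8, 162.7], [273.9, 171.1]]]
50 img angles of both edges [139.80837139 140.34380028] [[[274.4, 152.4], [282.0, 161.5]], [[264.2, 161.0], [271.7, 170.0]]]
```

```bash
python3 - <<'E'
from h import *
import pickle
S=pickle.load(open("side10.pkl","rb"))
im=cv2.resize(cv2.imread("pics/s8.png"),(150,200),interpolation=cv2.INTER_AREA)
hsv=cv2.cvtColor(im,cv2.COLOR_BGR2HSV);m=cv2.inRange(hsv,(0,185,40),(12,255,255));m[:100]=0;m[137:]=0;m[:,75:]=0
for v in range(200):
    u=np.where(m[v])[0]
    if len(u):print(v+180,u.min()+220,u.max()+220,end=" | ")
X=np.array([.999,-.046,0]);Z=np.array([0,0,1.]);g=np.array([.458,-.1467,.1104])
for th in (35,40,45,50):
    t=np.radians(th);ax=np.sin(t)*X+np.cos(t)*Z;p,q=proj(S,g-.04*ax),proj(S,g-.08*ax);d=q-p;print(th,np.degrees(np.arctan2(d[1],d[0])),q)
E
```

```text
280 281 284 | 281 283 285 | 282 283 285 | 283 283 287 | 284 281 287 | 285 280 287 | 286 280 287 | 287 280 287 | 288 280 287 | 289 279 288 | 290 278 288 | 291 278 288 | 292 277 288 | 293 276 288 | 294 275 288 | 295 274 288 | 296 273 288 | 297 272 288 | 298 271 288 | 299 270 288 | 300 269 286 | 301 268 287 | 302 267 287 | 303 267 289 | 304 266 294 | 305 265 287 | 306 265 293 | 307 265 293 | 308 265 292 | 309 265 293 | 310 266 292 | 311 267 292 | 312 268 292 | 313 270 292 | 314 284 290 | 315 284 289 | 35 131.67804599696424 [273.29812648 309.04908942]
40 136.54957346148632 [270.60647369 308.12930167]
45 141.0836669963946 [268.06185536 307.04678021]
50 145.32515492065463 [265.68335877 305.80726887]
```

>>> {"api": "arm_command", "payload": {"motion": [[0,0,-0.02,0,-1],[0,0,-0.02,0,-1],[0.0065,-0.0393,0,0,-1],[0.0065,-0.0393,0,0,-1],[0.0065,-0.0393,0,0,-1],[0.0065,-0.0393,0,0,-1],[0.0065,-0.0393,0,0,-1],[0.0065,-0.0393,0,0,-1],[0.0065,-0.0393,0,0,-1],[0.0065,-0.0393,0,0,-1],[0.0065,-0.0393,0,0,-1],[0.0065,-0.0393,0,0,-1],[0,0,0,0,-1],[0,0,0.03,0,-1],[0,0,0.04,0,-1],[0,0,0.035,0,-1],[0,0,0.019,0,-1],[0,0,0,0,-1],[0,0,0,0,-1]], "force": 60}}

```text
clock: 16.77
eef_pos: [0.4308, -0.1452, 0.1172]
tool_rot: [[-0.999, 0.045, 0.001], [0.045, 0.999, -0.0], [-0.001, -0.0, -1.0]]
contact_force: [-0.3, 0.3, -0.7]
finger_gap: 0.0288
```

>>> {"api": "arm_command", "payload": {"motion": [[0,0,0,0,-1],[-0.01,0,0,0,-1],[-0.01,0,0,0,-1],[-0.005,0,0,0,-1],[-0.005,0,0,0,-1],[-0.005,0,0,0,-1],[-0.004,0,0,0,-1],[0,0,0,0,-1],[0,0,0,0,-1]], "force": 20}}

```text
clock: 17.9
eef_pos: [0.4688, -0.1471, 0.1162]
tool_rot: [[-0.999, 0.046, -0.001], [0.046, 0.999, 0.0], [0.001, 0.0, -1.0]]
contact_force: [-3.6, 1.2, 1.7]
finger_gap: 0.0289
```

```bash
python3 snap.py 11; python3 edge.py 11; python3 -c "
import cv2;f=cv2.imread('pics/side11.png');cv2.imwrite('pics/s11z.png',cv2.resize(f[230:350,230:350],None,fx=5,fy=5,interpolation=2))"
```

```text
[ 0.46881808 -0.14706174  0.11625918] 18.0
271 278 289 | 272 278 287 | 273 278 289 | 274 278 290 | 275 279 290 | 276 279 290 | 277 279 290 | 278 279 290 | 279 279 289 | 280 279 290 | 281 279 290 | 282 279 292 | 283 279 293 | 284 279 293 | 285 280 293 | 286 280 293 | 287 280 292 | 288 280 293 | 289 280 293 | 290 279 293 | 291 279 293 | 292 278 293 | 293 277 293 | 294 275 294 | 295 274 293 | 296 273 293 | 297 272 294 | 298 271 294 | 299 270 293 | 300 269 293 | 301 267 300 | 302 266 300 | 303 266 300 | 304 265 300 | 305 266 300 | 306 266 300 | 307 266 298 | 308 267 296 | 309 268 295 | 310 269 294 | 311 270 293 | 312 283 293 | 313 283 293 | 314 283 292 | 315 283 290 | 316 283 289 | 317 283 289 | 318 283 290 | 319 283 290 | 320 284 291 | 321 284 291 | 322 284 292 | 323 284 294 | 324 284 295 | 325 284 295 | 326 284 295 | 327 284 295 | 328 284 295 | 329 284 295 | 330 285 295 | 331 285 295 | 332 285 295 | 333 285 295 | 334 285 295 | 335 285 295 | 
35 img angles of both edges [131.41039272 132.4570535 ] [[[282.8, 292.9], [293.2, 302.4]], [[273.8, 303.1], [284.0, 312.4]]]
40 img angles of both edges [136.29304955 137.2165895 ] [[[281.8, 292.0], [291.4, 302.3]], [[271.6, 301.7], [281.1, 311.9]]]
45 img angles of both edges [140.84348496 141.64642329] [[[281.0, 291.0], [289.8, 302.1]], [[269.6, 300.3], [278.2, 311.2]]]
50 img angles of both edges [145.10616817 145.79165231] [[[280.2, 290.1], [288.2, 301.8]], [[267.8, 298.8], [275.6, 310.3]]]
```

View pics/s11z.png

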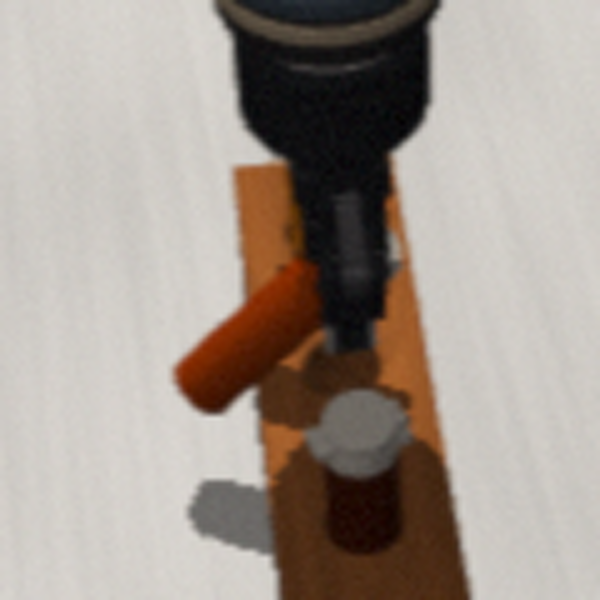

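>>> {"api": "arm_command", "payload": {"motion": [[-0.004,0,0,0,-1],[0,0,0,0,-1],[0,0,0,0,-1],[0,0,-0.01,0,-1],[0,0,-0.03,0,-1],[0,0,-0.04,0,-1],[0,0,-0.044,0,-1],[0,0,0,0,-1],[-0.0022,0.0393,0,0,-1],[-0.0022,0.0393,0,0,-1],[-0.0022,0.0393,0,0,-1],[-0.0022,0.0393,0,0,-1],[-0.0022,0.0393,0,0,-1],[-0.0022,0.0393,0,0,-1],[-0.0022,0.0393,0,0,-1],[-0.0022,0.0393,0,0,-1],[-0.0022,0.0393,0,0,-1],[-0.0022,0.0393,0,0,-1]], "force": 30}}

```text
clock: 20.25
eef_pos: [0.513, 0.2456, 0.2398]
tool_rot: [[-0.999, 0.046, -0.0], [0.046, 0.999, -0.0], [0.0, -0.0, -1.0]]
contact_force: [0.2, -0.4, -0.8]
finger_gap: 0.0288
```

>>> {"api": "arm_command", "payload": {"motion": [[0,0,0.02,0,-1],[0,0,0.02,0,-1],[0,0,0,0,-1],[0,0,0,0,-1],[0,0,0,0,-1]], "force": 40}}

```text
clock: 20.88
eef_pos: [0.5135, 0.2443, 0.2012]
tool_rot: [[-0.999, 0.046, 0.001], [0.046, 0.999, 0.001], [-0.001, 0.001, -1.0]]
contact_force: [-0.2, 0.4, -1.0]
finger_gap: 0.0284
```

```bash
python3 snap.py 12; python3 edge.py 12; python3 -c "
import cv2;f=cv2.imread('pics/side12.png');cv2.imwrite('pics/s12z.png',cv2.resize(f[110:230,220:340],None,fx=5,fy=5,interpolation=2))"
```

```text
[0.51337943 0.2443273  0.20092705] 20.975
140 284 285 | 141 283 285 | 142 282 285 | 143 281 285 | 144 280 285 | 145 279 285 | 146 278 285 | 147 278 286 | 148 277 285 | 149 276 285 | 150 275 285 | 151 274 285 | 152 273 286 | 153 272 285 | 154 271 285 | 155 270 285 | 156 269 284 | 157 269 283 | 158 268 282 | 159 267 281 | 160 266 280 | 161 265 279 | 162 264 278 | 163 263 277 | 164 263 276 | 165 263 275 | 166 264 273 | 167 264 273 | 168 265 272 | 169 266 271 | 170 268 270 | 
35 img angles of both edges [125.11099667 125.87854708] [[[276.7, 155.2], [286.2, 162.2]], [[269.4, 165.6], [278.7, 172.4]]]
40 img angles of both edges [130.13448765 130.82794892] [[[275.9, 154.3], [284.7, 162.0]], [[267.5, 164.2], [276.3, 171.7]]]
45 img angles of both edges [135.02062848 135.63674003] [[[275.2, 153.2], [283.4, 161.7]], [[265.8, 162.5], [274.0, 170.9]]]
50 img angles of both edges [139.77897044 140.31527574] [[[274.5, 152.1], [282.1, 161.2]], [[264.3, 160.8], [271.8, 169.8]]]
```

View pics/s12z.png

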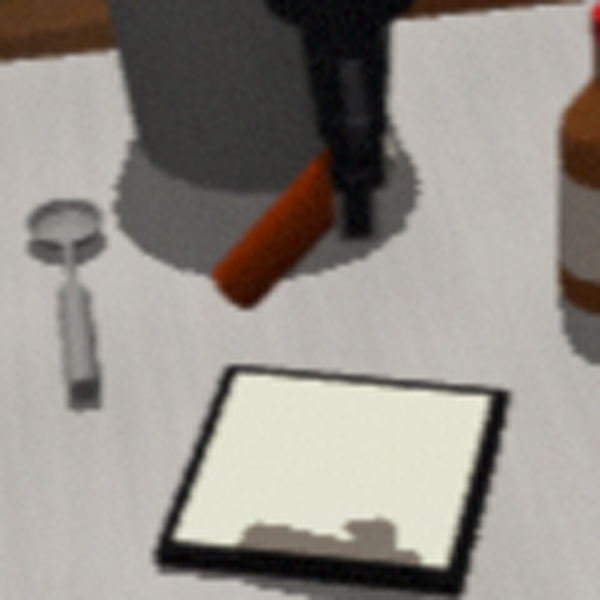

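View pics/wrist12.png

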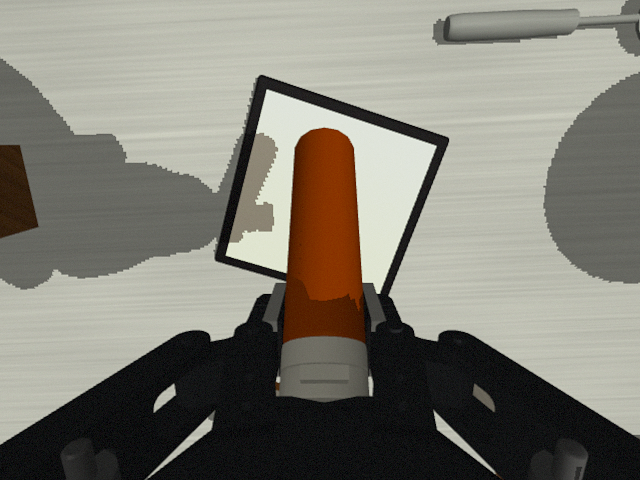

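```bash
python3 - <<'E'
from h import *
import pickle
S=pickle.load(open("side12.pkl","rb"));W=pickle.load(open("wrist12.pkl","rb"))
st=read_state();R=st["tool_rot"];g=st["eef_pos"]+.006*R[:,2];X=-R[:,0];Z=np.array([0,0,1.])
for th in(42,45,48):
  for L in (.08,.085,.09,.095):
    t=np.radians(th);ax=np.sin(t)*X+np.cos(t)*Z;n=-np.cos(t)*X+np.sin(t)*Z;B=g-L*ax
    al=np.linspace(0,6.28,100);ri=np.array([proj(S,B+.015*(np.cos(a)*n+np.sin(a)*R[:,1])) for a in al])
    wr=np.array([proj(W,B+.015*(np.cos(a)*n+np.sin(a)*R[:,1])) for a in al])
    cw=proj(W,g+(.098-L)*ax+.015*n)  # collar lower edge, upper side
    print(th,L,"side rim min u",ri[:,0].min().round(1),"max v",ri[:,1].max().round(1),"wrist min v",wr[:,1].min().round(1),"collar v",cw[1].round(1))
print("measured side 262.5 170.5 wrist 128 collar ~337")
E
```

```text
42 0.08 side rim min u 265.9 max v 172.5 wrist min v 152.7 collar v 363.1
42 0.085 side rim min u 264.7 max v 173.8 wrist min v 145.5 collar v 347.8
42 0.09 side rim min u 263.5 max v 175.1 wrist min v 138.5 collar v 333.2
42 0.095 side rim min u 262.4 max v 176.3 wrist min v 131.7 collar v 319.2
45 0.08 side rim min u 264.8 max v 171.9 wrist min v 147.5 collar v 366.1
45 0.085 side rim min u 263.5 max v 173.1 wrist min v 139.7 collar v 350.6
45 0.09 side rim min u 262.3 max v 174.3 wrist min v 132.2 collar v 335.8
45 0.095 side rim min u 261.1 max v 175.5 wrist min v 124.9 collar v 321.5
48 0.08 side rim min u 263.8 max v 171.2 wrist min v 142.4 collar v 369.0
48 0.085 side rim min u 262.5 max v 172.3 wrist min v 134.1 collar v 353.4
48 0.09 side rim min u 261.1 max v 173.5 wrist min v 126.0 collar v 338.4
48 0.095 side rim min u 259.8 max v 174.7 wrist min v 118.2 collar v 323.9
measured side 262.5 170.5 wrist 128 collar ~337
```

>>> {"api": "arm_command", "payload": {"motion": [[-0.003,0,0.004,0,-1],[-0.004,0,0.004,0,-1],[0,0,0.004,0,-1],[0,0,0,0,-1],[0,0,0,0,-1],[0,0,0,0,-1],[0,0,0,0,-1],[0,0,0,0,-1]], "force": 40}}

```text
clock: 21.98
eef_pos: [0.5201, 0.244, 0.1884]
tool_rot: [[-0.999, 0.046, 0.0], [0.046, 0.999, 0.0], [-0.0, 0.0, -1.0]]
contact_force: [-0.5, -0.5, -0.4]
finger_gap: 0.0289
```

```bash
python3 snap.py 13; python3 edge.py 13; python3 - <<'E'
from h import *
import pickle
S=pickle.load(open("side13.pkl","rb"));W=pickle.load(open("wrist13.pkl","rb"));g=read_state()
f=W["pixels"];hsv=cv2.cvtColor(f,cv2.COLOR_BGR2HSV);m=cv2.inRange(hsv,(0,200,40),(15,255,255));m[:, :250]=0;m[:,400:]=0
v=np.where(m.any(1))[0];print("wrist amber v",v.min(),v.max(),np.where(m[v.min()+2])[0].mean())
# bottom upper rim point: side left corner ~ and wrist top
print(proj(S,[.4972,.2442,.162]),proj(W,[.4972,.2442,.162]),proj(W,[.4972,.2442,.012]))
E
python3 -c "
import cv2;f=cv2.imread('pics/side13.png');cv2.imwrite('pics/s13z.png',cv2.resize(f[110:230,220:340],None,fx=5,fy=5,interpolation=2))"
```

```text
[0.52012017 0.24395158 0.1883543 ] 22.075
144 287 288 | 145 286 288 | 146 285 288 | 147 284 288 | 148 284 288 | 149 283 288 | 150 282 288 | 151 281 288 | 152 280 288 | 153 279 288 | 154 278 288 | 155 277 288 | 156 276 288 | 157 275 288 | 158 274 288 | 159 273 287 | 160 272 286 | 161 271 285 | 162 270 284 | 163 269 283 | 164 269 282 | 165 268 281 | 166 267 280 | 167 266 279 | 168 266 278 | 169 266 277 | 170 267 276 | 171 267 276 | 172 268 275 | 173 270 273 | 174 271 272 | 
35 img angles of both edges [125.42411087 126.18585686] [[[279.6, 159.1], [289.0, 166.0]], [[272.3, 169.3], [281.5, 176.1]]]
40 img angles of both edges [130.42798938 131.11560514] [[[278.8, 158.1], [287.6, 165.8]], [[270.5, 167.8], [279.1, 175.4]]]
45 img angles of both edges [135.28978858 135.90022053] [[[278.1, 157.0], [286.2, 165.5]], [[268.8, 166.2], [276.8, 174.5]]]
50 img angles of both edges [140.02011011 140.55108667] [[[277.5, 156.0], [284.9, 165.0]], [[267.3, 164.5], [274.7, 173.5]]]
wrist amber v 128 393 324.0
[284.09597517 158.69220488] [320.45519464 254.14076284] [322.03509849 199.58792145]
```

View pics/s13z.png

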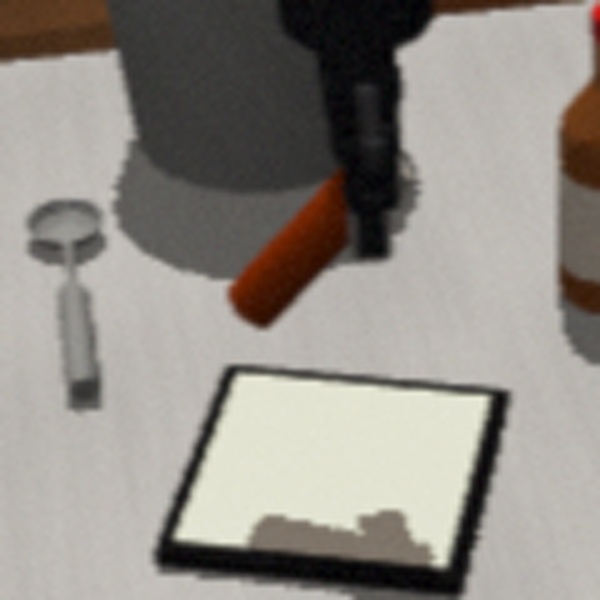

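>>> {"api": "arm_command", "payload": {"motion": [[0,0,0.004,0,-1],[0,0,0.003,0,-1],[0,0,0,0,-1],[0,0,0,0,-1],[0,0,0,0,-1],[0,0,0,0,-1],[0,0,0,0,-1],[0,0,0,0,-1],[0,0,0,0,-1],[0,0,0,0,-1]], "force": 40}}

```text
clock: 23.32
eef_pos: [0.5201, 0.244, 0.1813]
tool_rot: [[-0.999, 0.046, 0.0], [0.046, 0.999, 0.0], [-0.0, 0.0, -1.0]]
contact_force: [-0.1, 0.8, -0.7]
finger_gap: 0.0285
```

```bash
python3 snap.py 14; python3 edge.py 14; python3 - <<'E'
from h import *
f=grab_frame("top");cv2.imwrite("pics/top14.png",f["pixels"]);s=read_state();print(s["finger_gap"],s["joint_vel"].round(3))
E
```

```text
[0.52007465 0.2439538  0.18132446] 23.425
147 288 288 | 148 286 288 | 149 285 288 | 150 284 288 | 151 283 288 | 152 282 288 | 153 281 288 | 154 280 289 | 155 279 288 | 156 278 288 | 157 277 288 | 158 276 288 | 159 276 289 | 160 275 288 | 161 274 288 | 162 273 287 | 163 272 286 | 164 271 284 | 165 270 284 | 166 270 282 | 167 269 281 | 168 268 280 | 169 267 279 | 170 266 278 | 171 266 278 | 172 267 276 | 173 267 275 | 174 268 275 | 175 270 274 | 176 271 273 | 
35 img angles of both edges [125.5187858  126.27883248] [[[279.8, 161.3], [289.1, 168.2]], [[272.5, 171.5], [281.7, 178.2]]]
40 img angles of both edges [130.52272737 131.20851834] [[[279.0, 160.3], [287.7, 168.0]], [[270.7, 170.0], [279.3, 177.6]]]
45 img angles of both edges [135.38140046 135.98996329] [[[278.3, 159.3], [286.3, 167.7]], [[269.0, 168.4], [277.0, 176.7]]]
50 img angles of both edges [140.10575244 140.63489815] [[[277.6, 158.2], [285.0, 167.3]], [[267.5, 166.7], [274.8, 175.6]]]
0.028984073001520685 [-0.001 -0.     0.001  0.     0.001 -0.001]
```

View pics/side14.png

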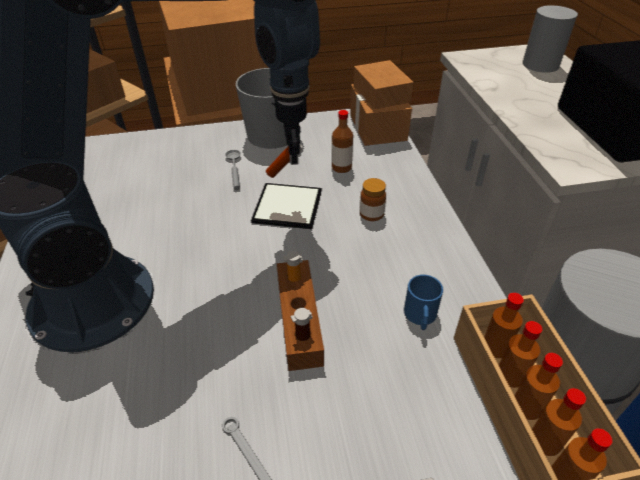

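View pics/wrist14.png

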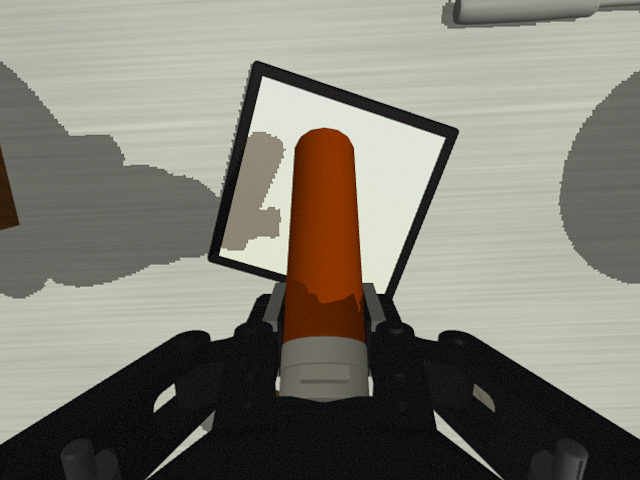

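```bash
python3 -c "
from cell import sign_off
print(sign_off())"
```

```text
the job is handed in; nothing more can be done
None
```

I shut the open cap on the middle tube while it was seated, pressing with about 22 N. I then drew the tube straight out and handed the job in at about 23 s, still holding it over the light pad with a 40 N grip.

The moves can't tilt the tool, so I leaned the tube by pivoting it in a light grip against the rack's front edge. The first push gave only about 36°, so I went back and pushed further.

**Last checks:**
- **Lean:** the two outlines in the side view average about 44–45°, and the wrist view gave about 47°. It looked unchanged over the last second or so.
- **Position:** I put the tube's middle at about (0.497, 0.244, 0.162), which is 15 cm above the pad's centre. The two views disagreed by about 5–7 mm in height, and I corrected for that with the final 7 mm drop.
- **Grip point:** the grip sits about 90 mm up the tube, not the 80 mm I planned.
- **Everything else:** the cap is shut, and the other tubes and objects look unmoved.

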